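# Clamp a carton in the labelling jig with its fold-out crank

## Robot

A 7-joint arm with a two-finger parallel gripper is mounted at the origin on a cart in front of the work surface, level with it; the furniture and walls round the work are solid. World frame = base frame: x ahead of the robot, y to its left, z up, the work surface at z = 0. Lengths are in m, angles in rad, forces in N, time in s.
With the tool pointing down it reaches from about 0.425 to 0.875 m from the base axis. Payload 4.7 kg.
Tool frame: the origin (TCP) lies midway between the tips of the shut fingers; the grasp point (between the pads) lies 19 mm behind it (ctrl.grip_depth is the distance from the TCP to the grasp point, in m); z points along the fingers, y is the direction in which the jaws open and shut (so a half turn about z gives the same grasp; the last joint's range is limited). The gripper opens to 87 mm and grips with 3 to 60 N. Pads are 19 mm wide; open, the fingers measure 117 mm over their backs; the gripper's body (75 mm by 190 mm) begins 51 mm behind the grasp point.
Start: joints at [1.197, 0.321, -0.07, 1.45, 0.023, 1.371, -0.057], TCP at [0.246, -0.602, 0.194] pointing down, gripper open.
Joint ranges: [-2.86, 2.86], [-0.3, 2.09], [-1.38, 1.24], [0.06, 2.45], [-1.56, 4.7], [0.09, 2.05], [-2.69, 2.69]. Speed limits (rad/s): [2.57, 2.57, 3.14, 3.14, 3.14, 3.14, 3.14].

## Interface

Orientations are given as a rotation vector (axis times angle).
In Python, from bench import ctrl gives the robot as it stands. The module is installed in compiled form; this text tells all that it offers.
- The arm moves only by the shell command python3 -m inch 'ROWS' [FORCE]. ROWS is JSON, a list of rows, each a list of 5 numbers: the opening, from -1 (shut) to 1 (fully open), so that 0 is half open, then the shift along the tool's x, y, z in mm, then the turn about the tool's z in rad. In form: [[fingers, tx, ty, tz, twist], ...]. A call has 1 to 5 rows; each row shifts and turns the pose as measured when the row begins, along the tool's axes as they then stand; what a row does not reach is not made up. A row lasts 1/8 s, in which the tool goes at most 62.5 mm and 10.7 degrees, less where a joint would pass 70% of its speed; a pose out of reach is approached as far as the arm can. A call is refused whole if a number of a shift passes 62.5 or a number of a turn 0.188, either way. A call with a gripper value outside its range is refused whole. The fingers move at their own pace and stop on an object; FORCE is the grip in N (left out, the last holds). Time passes only in rows, so rows that do not move let the fingers close. It gives the time, the measured TCP pose, the force and the opening at its end, in the units of the state.
- ctrl.get_state(): the state, without advancing time (a new reading comes with each control period).
- ctrl.get_image(name): name is "scene" or "side" or "wrist"; returns a dict with "color" (420x560x3 uint8, red, green, blue), "range_z" (420x560 float32, m along the optical axis (not along the pixel's ray), 0 where there is no reading), "K" (3x3 intrinsics, pixels), "distortion" ([k1, k2, p1, p2, k3] as OpenCV has them; the pictures are not rectified), "R" (3x3) and "t" (3): a world point X has camera coordinates R X + t. Camera axes: x right, y down, z forward; pixel columns grow to the right and rows downward; lengths in m; the calibration is good to about 2 mm. A picture is of the moment at which its call begins.
- ctrl.close_job(): hands the job in, once; it reports no verdict.
The state is a dict: "time": time; "joint_positions": joint angles; "qd": joint speeds; "joint_torque": joint torques, N m; "position": TCP position; "tool_rot": TCP orientation; "ft_force": force on the tool from outside, world axes, zero at the start; "torque": the same for the moment, N m; "grip_width": opening from 0.0 (shut) to 1.0 (fully open).
Only numpy, scipy, OpenCV 4.12 (cv2) and the standard library are available. Lean on these libraries where they do the work, as an engineer would, in place of code of your own. Each camera call takes 0.05 s, during which the arm holds its last target. There are 200 camera calls.

## Task

Clamp the small white carton in the labelling jig: swing the folded handle of the crank fully out, crank clockwise (seen from above) until the pusher holds the carton firmly against the stop without crushing it, then fold the handle flat again, leaving the carton clamped. Move the carton and the pusher only with the crank, and leave everything else on the bench where it stands.

Things in the scene. Friction and masses are not known exactly. Their poses are not given: they have to be found in the camera images.
- jig: Aluminium jig bed, 120 x 285 x 12 mm, fixed on the bench at a new place and yaw each time; origin on the bench, on its centre line, 145 mm from the crank end. y runs along the bed from crank to stop, z up. A grey gear case (78 x 70 mm, top 60 mm above the bench) stands round y = -100 mm under the crank; the pusher's rack sticks out up to 80 mm past the crank end, 17 to 30 mm above the bench.
- hub (a point): Point on the upright crank axis, level with the handle's hinge pin (96 mm above the bench). The dark crank arm (14 mm wide, 8 mm thick, top 84 mm above the bench, boss of radius 12 mm at the hub) runs level from here to the handle's hinge.
- handle_pivot (a point): Centre of the handle's level hinge pin, at the end of the crank arm, 64 mm from the crank axis, 96 mm above the bench. The direction from hub to here is that of the arm. Two dark ears, 15 mm over the outside, carry the pin.
- handle_grip (a point): Point on the handle's centre line, 44 mm from the hinge pin. The handle is a round black sleeve, 16 mm in diameter, reaching from 12 to 66 mm from the pin and spinning freely about its own centre line. Folded, it lies level over the arm, pointing from pin to hub (4 mm of air under it, free at both sides); swung out, it stands upright above the pin.
- handle (a joint): Handle fold angle, rad: 0 folded flat over the arm, 1.57 upright, 1.66 fully out (against its stop, leaning 5 degrees away from the hub). The hinge is slightly stiff (under 1 N at the sleeve), so the handle stays where it is left.
- crank (a joint): Crank angle, rad; grows clockwise seen from above, driving the pusher to the stop by 14 mm per rad. Arm along the jig's +x at 0; range 0 to 7.6, starts at 0 to 0.9. Turning it freely takes 5 to 6 N at the handle. Once the carton meets the stop, each newton more at the handle presses about 4.6 N more on the carton; up to about 23 N of the press stays when the handle is let go.
- carriage: The pusher's carriage, driven by the crank along the jig's y axis. It carries an upright aluminium plate across the bed, 84 mm wide, 32 mm tall, on stiff springs (25 N per mm, up to 4.5 mm); origin at the foot of the middle of the plate's pushing face (springs slack), axes as the jig's. The press on the carton must end between 6 and 60 N; over 60 N at any time crushes it.
- carton: White carton, 90 x 48 x 26 mm (x, y, z), about 0.2 kg, loose on the bed between pusher and stop, touching neither, a little askew; origin at the centre of its underside. The stop is an upright plate across the bed, 84 mm wide, 32 mm tall; its face is set between y = 75 and 105 mm of the jig, anew each time and not measured. Clamped, the carton lies square between pusher and stop.
- dropper: Brown dropper bottle, 34 mm in diameter, 102 mm tall, bystander on the bench to the left of the jig; origin under its centre.
- pot: Small amber pot with a white cap, 40 mm in diameter, 75 mm tall, bystander on the bench to the right of the jig; origin under its centre.
There are look-alikes about, which are no part of the job. What is shaped like the carton but blue or red is not meant.

How it is judged:
On the way, in this order (a step that is already met when the one before it is completed fails the run):
1. the handle is swung out (at least 1.4 rad) before the carton has been moved (value of joint handle above 1.4 rad and distance of carton from where it was at the start of the episode below 0.004 m), for 0.2 s.
2. with the handle out, the crank has clamped the carton square with 6 to 60 N (value of joint handle above 1.2 rad and contact force between carriage and carton between 6 and 60 N and angle between the x axis of carton and the x axis of jig, either way round below 0.06 rad and angle between carton's own z axis and vertical below 0.06 rad), for 0.3 s.
At the end, for the whole second after the job is handed in: The handle is folded flat (under 0.12 rad), the pusher still presses the carton with 6 to 60 N, and the carton lies flat and square in the jig (within 0.06 rad), at rest (value of joint handle below 0.12 rad and contact force between carriage and carton between 6 and 60 N and angle between the x axis of carton and the x axis of jig, either way round below 0.06 rad and angle between carton's own z axis and vertical below 0.06 rad and linear speed of carton below 0.01 m/s); the robot touches nothing.
It fails at once if the carton is crushed: the pusher presses it with more than 60 N (contact force between carriage and carton above 60 N).
It fails at once if the robot pushes the carton itself (contact force between the arm and carton above 2 N).
It fails at once if the robot's fingers push the carton (contact force between the fingers and carton above 2 N).
It fails at once if the robot's fingers push the pusher (contact force between the fingers and carriage above 3 N).
It fails at once if a bystander is moved more than 30 mm (distance of any of dropper, pot from where it was at the start of the episode above 0.03 m).
It also fails if it takes over 72 s, if anything falls off the work surface, if the arm or the gripper's body presses on something with over 40 N, if the wrist force passes 120 N, or if a joint passes its speed limit or range.

## Working session

There is one attempt and no reset: what is moved stays moved. The work goes in short steps, Python scripts to look and compute and a shell command to move; the robot and the scene stay as the last step left them, time stands still between calls to the robot, and variables do not carry over. Pictures are saved under pics/ and viewed, about 8 in all and at most 12, crops included, and the job is handed in when it is done.

```bash
mkdir -p pics; python3 - <<'E'
from bench import ctrl
import cv2,numpy as np
s=ctrl.get_state();print({k:np.round(v,3).tolist() for k,v in s.items()})
for n in ["scene","side"]:
    d=ctrl.get_image(n);cv2.imwrite(f"pics/{n}0.png",d["color"][:,:,::-1]);np.savez(f"{n}0.npz",**d)
    print(n,d["K"].round(1).tolist(),d["R"].round(3).tolist(),d["t"].round(3).tolist(),d["distortion"])
E
```

```text
{'time': 0.0, 'joint_positions': [1.197, 0.322, -0.07, 1.452, 0.023, 1.371, -0.057], 'qd': [-0.0, 0.0, 0.001, 0.002, -0.001, -0.002, 0.001], 'joint_torque': [0.0, -49.13, -0.404, -31.252, -0.064, 0.044, 0.0], 'position': [0.246, -0.601, 0.193], 'tool_rot': [-3.081, -0.605, 0.001], 'ft_force': [0.446, -0.268, -0.417], 'torque': [0.028, 0.021, 0.023], 'grip_width': 1.0}
scene [[542.4, 0.0, 277.3], [0.0, 542.4, 215.4], [0.0, 0.0, 1.0]] [[0.498, -0.867, 0.006], [-0.467, -0.274, -0.841], [0.731, 0.416, -0.541]] [-0.286, 0.298, 1.39] [0.01114669 0.         0.         0.         0.        ]
side [[443.4, 0.0, 281.9], [0.0, 443.4, 208.1], [0.0, 0.0, 1.0]] [[-0.972, -0.236, -0.014], [-0.077, 0.37, -0.926], [0.223, -0.899, -0.378]] [0.509, 0.129, 1.134] [-0.05708598  0.          0.          0.          0.        ]
```

View pics/scene0.png

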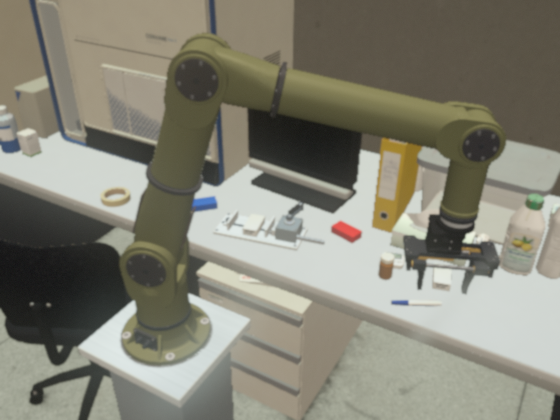

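View pics/side0.png

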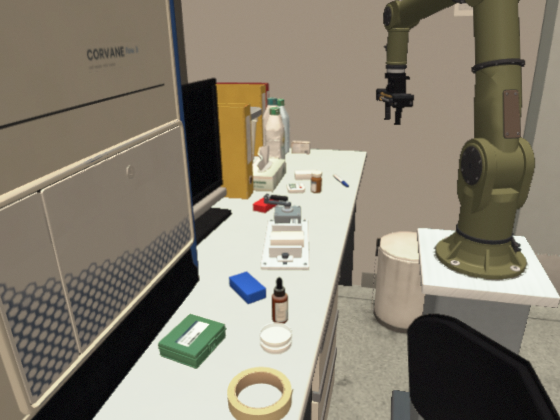

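Scene view: the jig is at (262,230), with the grey gear case at (289,228), crank arm/handle around (295,210) and white carton at (254,225). The side view shows the same jig at (287,240), with the case at (288,214) and the handle near (275,198). Candidates for the carton are the white box on the jig at (254,225), the blue box at (203,204), the red box at (346,231), the white box at (443,275) and the white pack at (30,143). I choose the white one on the jig and will check it in a close crop.

```bash
python3 - <<'E'
import cv2,numpy as np
a=np.load("scene0.npz")["color"][195:255,205:335,::-1];b=np.load("side0.npz")["color"][185:275,245:325,::-1]
A=cv2.resize(a,None,fx=6,fy=6,interpolation=cv2.INTER_CUBIC)[:, :780]
B=cv2.resize(b,None,fx=6,fy=6,interpolation=cv2.INTER_CUBIC)
cv2.imwrite("pics/cropA.png",A);cv2.imwrite("pics/cropB.png",B)
E
```

```text
(no output)
```

View pics/cropA.png

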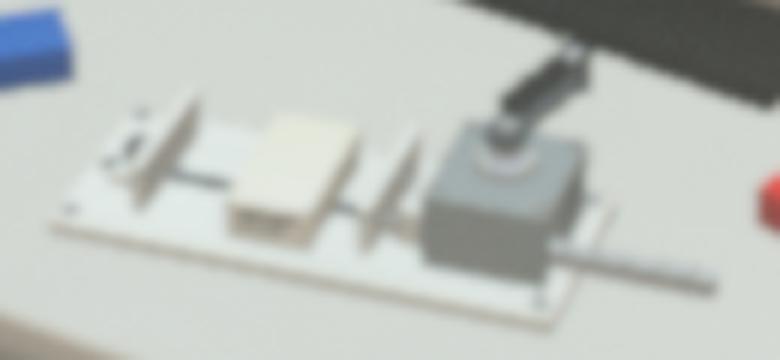

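View pics/cropB.png

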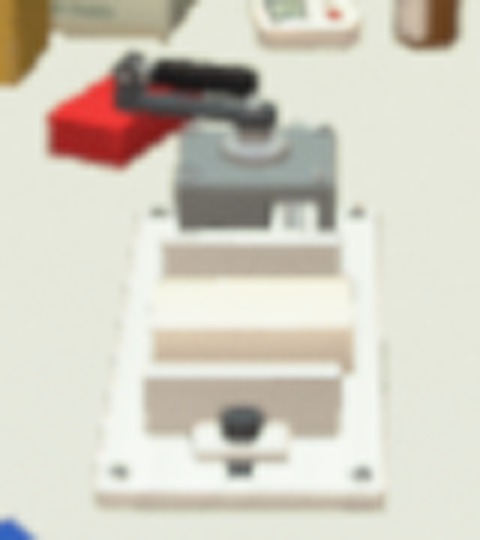

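The crops confirm the choice. The white carton lies on the bed, A (295,180) / B (250,320), between the pusher plate, A (390,190), and the stop plate, A (170,140). The crank boss is at A (508,130) / B (260,115), and the pin ears are at A (577,58) / B (130,80). Next I measure these.

```bash
cat > h.py <<'E'
import cv2,numpy as np
def ray(d,px):
    u=cv2.undistortPoints(np.array([[px]],float),d["K"],d["distortion"])[0,0]
    return -d["R"].T@d["t"], d["R"].T@np.array([u[0],u[1],1.])
def plane(d,px,z):
    c,v=ray(d,px);return c+v*(z-c[2])/v[2]
def tri(d1,p1,d2,p2):
    c1,v1=ray(d1,p1);c2,v2=ray(d2,p2)
    s=np.linalg.lstsq(np.c_[v1,-v2],c2-c1,rcond=None)[0]
    a=c1+s[0]*v1;b=c2+s[1]*v2;return (a+b)/2,np.linalg.norm(a-b)
E
python3 - <<'E'
from h import *
A=dict(np.load("scene0.npz"));B=dict(np.load("side0.npz"))
a=lambda x,y:(x/6+205-.4,y/6+195-.4);b=lambda x,y:(x/6+245-.4,y/6+185-.4)
r=lambda v:np.round(v,3)
print("scene bed",*[r(plane(A,a(*p),.012)) for p in [(50,225),(550,322),(612,208),(135,108)]])
print("side bed near",*[r(plane(B,b(*p),.012)) for p in [(97,493),(383,495)]])
print("side screws",*[r(plane(B,b(*p),.013)) for p in [(118,470),(362,472),(158,212),(357,212)]])
print("scene screws",*[r(plane(A,a(*p),.013)) for p in [(70,208),(140,112),(540,300)]])
print("hub",r(plane(A,a(508,128),.084)),r(plane(B,b(262,113),.086)))
print("pivot",r(plane(A,a(577,58),.096)),r(plane(B,b(130,78),.096)),tri(A,a(577,58),B,b(130,78)))
print("grip B",r(plane(B,b(205,77),.096)))
print("case top A",*[r(plane(A,a(*p),.06)) for p in [(430,190),(555,222),(585,145),(470,120)]])
# bottles
print("dropper",r(plane(B,(280,320),0)),"pot",r(plane(A,(386,277),0)))
E
```

```text
scene bed [0.415 0.148 0.012] [ 0.473 -0.125  0.012] [ 0.582 -0.105  0.012] [0.535 0.175 0.012]
side bed near [0.533 0.181 0.012] [0.419 0.158 0.012]
side screws [0.529 0.163 0.013] [0.43  0.143 0.013] [ 0.582 -0.098  0.013] [ 0.483 -0.118  0.013]
scene screws [0.433 0.148 0.013] [0.532 0.169 0.013] [ 0.486 -0.112  0.013]
hub [ 0.526 -0.07   0.084] [ 0.519 -0.061  0.086]
pivot [ 0.588 -0.078  0.096] [ 0.586 -0.069  0.096] (array([ 0.5890613 , -0.07673762,  0.09384766]), np.float64(0.0024972713600106156))
grip B [ 0.551 -0.077  0.096]
case top A [ 0.486 -0.047  0.06 ] [ 0.493 -0.117  0.06 ] [ 0.564 -0.096  0.06 ] [ 0.555 -0.031  0.06 ]
dropper [0.44  0.363 0.   ] pot [ 0.495 -0.41   0.   ]
```

The jig yaw is about 0.2 rad. The hub is near (0.520,-0.068) and the pivot near (0.588,-0.074), so the crank is at about 0.3 rad. I'll move to hover over the crank.

```bash
python3 -m inch '[[1,40,-32,-12,0.1],[1,40,-32,-10,0.1],[1,40,-40,-10,0.1],[1,35,-40,-5,0.1],[1,30,-45,0,0.08]]'; python3 -m inch '[[1,30,-45,0,0],[1,30,-45,0,0],[1,30,-45,0,0],[1,30,-45,0,0],[1,0,0,0,0]]'
python3 - <<'E'
from bench import ctrl
import numpy as np
s=ctrl.get_state()
print(s['position'],s['tool_rot'],s['joint_positions'].round(2) if hasattr(s['joint_positions'],'round') else s['joint_positions'],s['ft_force'])
d=dict(np.load("scene0.npz"))
# monitor/laptop points near work
v,u=np.mgrid[0:420,0:560];z=d["range_z"]
P=np.stack([(u-d["K"][0,2])/d["K"][0,0]*z,(v-d["K"][1,2])/d["K"][1,1]*z,z],-1)
W=(P-d["t"])@d["R"]
m=(z>0)&(W[...,2]>.13)&(abs(W[...,1]+.07)<.25)&(W[...,0]>.5)&(W[...,0]<1.2)
print(m.sum(), W[m][:,0].min() if m.any() else None)
E
```

```text
time: 0.72
position: [0.3942, -0.3787, 0.2276]
tool_rot: [-3.131, 0.187, 0.008]
ft_force: [0.8, -0.3, -0.1]
grip_width: 0.997
time: 1.35
position: [0.5401, -0.202, 0.2262]
tool_rot: [-3.129, 0.174, 0.01]
ft_force: [-0.2, -0.2, 0.3]
grip_width: 0.998
[ 0.54006719 -0.20198525  0.22616745] [-3.1294921   0.17434161  0.00970858] [ 0.64  0.18 -0.37  1.57  0.06  1.41 -1.42] [-0.215781   -0.21520596  0.32083995]
4960 0.7009225992995651
```

```bash
python3 -m inch '[[1,-3,-50,0,0],[1,-3,-50,0,0],[1,0,-25,0,0],[1,0,0,0,0]]'
python3 - <<'E'
from bench import ctrl
import cv2,numpy as np
d=ctrl.get_image("wrist");cv2.imwrite("pics/w1.png",d["color"][:,:,::-1]);np.savez("w1.npz",**d)
print((-d["R"].T@d["t"]).round(3),d["R"].round(2).tolist())
E
```

```text
time: 1.85
position: [0.5463, -0.0776, 0.2249]
tool_rot: [-3.131, 0.181, 0.016]
ft_force: [-0.1, -0.4, 0.4]
grip_width: 1.001
[ 0.617 -0.086  0.416] [[-0.12, -0.99, -0.0], [-0.96, 0.11, 0.27], [-0.26, 0.04, -0.96]]
```

View pics/w1.png

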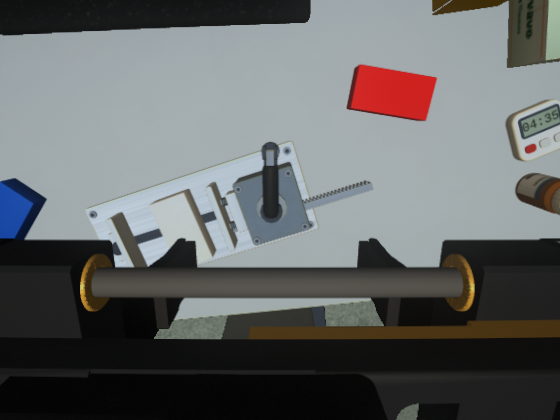

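The wrist view shows the handle from its pin ears at (270,148) to its tip at (270,217), with the hub ring centred at (271,208). The stop plate is at (125,238), the carton at (183,222) and the pusher at (222,215).

```bash
python3 - <<'E'
from h import *
W=dict(np.load("w1.npz"))
g=W["color"].astype(int).sum(-1)
for row in (165,175,185,195,205):
    x=np.where(g[row,250:290]<170)[0]+250
    print(row,x.min(),x.max(),plane(W,(x.mean(),row),.1).round(4))
for n,p,z in [("tip",(270,217),.1),("pivot",(270,150),.096),("hub ring",(271,208),.062),("case",(235,190),.06),("case",(257,245),.06),("case",(310,226),.06),("case",(290,167),.06),("scr",(93,214),.013),("scr",(287,151),.013),("scr",(309,226),.013),("bedR",(316,227),.012),("bedT",(293,141),.012),("bedL",(87,209),.012),
 ("carton",(151,207),.038),("carton",(189,191),.038),("carton",(216,249),.038),("pusher",(206,184),.044),("pusher",(228,248),.044),("stop",(112,214),.044),("stop",(140,270),.044)]:
    print(n,plane(W,p,z).round(4))
E
```

```text
165 265 276 [ 0.5756 -0.0754  0.1   ]
175 263 277 [ 0.5661 -0.0718  0.1   ]
185 263 277 [ 0.5562 -0.0706  0.1   ]
195 263 277 [ 0.5461 -0.0694  0.1   ]
205 263 279 [ 0.5358 -0.0691  0.1   ]
tip [ 0.5234 -0.0666  0.1   ]
pivot [ 0.5898 -0.0746  0.096 ]
hub ring [ 0.5225 -0.0667  0.062 ]
case [ 0.5473 -0.029   0.06  ]
case [ 0.4791 -0.0448  0.06  ]
case [ 0.4954 -0.1087  0.06  ]
case [ 0.5659 -0.0929  0.06  ]
scr [0.5279 0.1679 0.013 ]
scr [ 0.5791 -0.0923  0.013 ]
scr [ 0.4795 -0.1104  0.013 ]
bedR [ 0.4767 -0.1195  0.012 ]
bedT [ 0.5902 -0.1009  0.012 ]
bedL [0.5352 0.1746 0.012 ]
carton [0.5339 0.0789 0.038 ]
carton [0.5481 0.0293 0.038 ]
carton [0.4711 0.0095 0.038 ]
pusher [0.5551 0.0061 0.044 ]
pusher [ 0.473 -0.007  0.044]
stop [0.5321 0.1253 0.044 ]
stop [0.456  0.1084 0.044 ]
```

The hub is about (0.522,-0.068) and the arm direction about -0.11 rad. Next I descend onto the sleeve with the TCP over the grip at (0.542,-0.070).

```bash
python3 -m inch '[[0.3,-3,-4,40,0],[0,-2,-3,40,0],[-0.2,0,0,35,0],[-0.3,0,0,15,0],[-0.3,0,0,0,0]]' 5; python3 - <<'E'
from bench import ctrl
import numpy as np
s=ctrl.get_state();p=np.array(s['position']);r=np.array(s['tool_rot'])
import cv2;R=cv2.Rodrigues(r)[0]
print(p, r,(R.T@(np.array([.5419,-.0701,.087])-p)*1000).round(1))
E
```

```text
time: 2.52
position: [0.5399, -0.0852, 0.0917]
tool_rot: [3.134, -0.211, -0.015]
ft_force: [0.1, 0.3, 0.3]
grip_width: 0.514
[ 0.53990614 -0.08518172  0.09170938] [ 3.13370354 -0.21075726 -0.01453223] [ -0.  -15.2   4.7]
```

```bash
cat > rel.py <<'E'
import sys,cv2,numpy as np
from bench import ctrl
# offsets in tool axes (mm) from the TCP to each world target x,y,z
s=ctrl.get_state();p=np.array(s['position']);R=cv2.Rodrigues(np.array(s['tool_rot']))[0]
print("t",round(s['time'],2),"p",p.round(4),"xang",round(np.arctan2(R[1,0],R[0,0]),3),"zax",R[:,2].round(3),"F",np.round(s['ft_force'],1),"w",round(s['grip_width'],3),"j7",round(s['joint_positions'][6],2))
for a in sys.argv[1:]:
    print(a,(R.T@(np.array(eval(a))-p)*1000).round(1))
E
python3 -m inch '[[-0.3,0,-15,0,0],[-0.3,0,0,0,0]]'; python3 rel.py .5419,-.0701,.087
```

```text
time: 2.78
position: [0.544, -0.07, 0.0942]
tool_rot: [3.133, -0.213, -0.008]
ft_force: [-0.3, -0.3, -0.0]
grip_width: 0.373
t 2.77 p [ 0.544  -0.07    0.0942] xang -0.135 zax [-0.005 -0.001 -1.   ] F [-0.3 -0.3 -0. ] w 0.373 j7 -1.71
.5419,-.0701,.087 [-2.1  0.3  7.2]
```

```bash
python3 -m inch '[[-0.3,-2,0,6,-0.02],[-0.6,0,0,1,0],[-1,0,0,0,0],[-1,0,0,0,0],[-1,0,0,0,0]]' 6; python3 rel.py .5419,-.0701,.087
```

```text
time: 3.4
position: [0.5431, -0.0699, 0.0886]
tool_rot: [3.135, -0.178, -0.003]
ft_force: [0.3, -0.1, 1.0]
grip_width: 0.029
t 3.4 p [ 0.5431 -0.0699  0.0886] xang -0.113 zax [-0.002 -0.002 -1.   ] F [ 0.3 -0.1  1. ] w 0.029 j7 -1.69
.5419,-.0701,.087 [-1.2  0.3  1.6]
```

The width of 0.03 means the sleeve isn't between the pads, so I'll look.

```bash
python3 - <<'E'
from bench import ctrl
import cv2,numpy as np
for n in ("wrist","side","scene"):
    d=ctrl.get_image(n);np.savez(f"{n}2.npz",**d)
    I=d["color"][:,:,::-1]
    if n=="wrist": a=cv2.resize(I,(400,300))
    if n=="side": b=cv2.resize(I[150:270,220:380],(400,300),interpolation=cv2.INTER_CUBIC)
    if n=="scene": c=cv2.resize(I[150:255,205:345],(400,300),interpolation=cv2.INTER_CUBIC)
cv2.imwrite("pics/chk2.png",np.vstack([np.hstack([a,b]),np.hstack([c,c*0])]))
E
```

```text
(no output)
```

View pics/chk2.png

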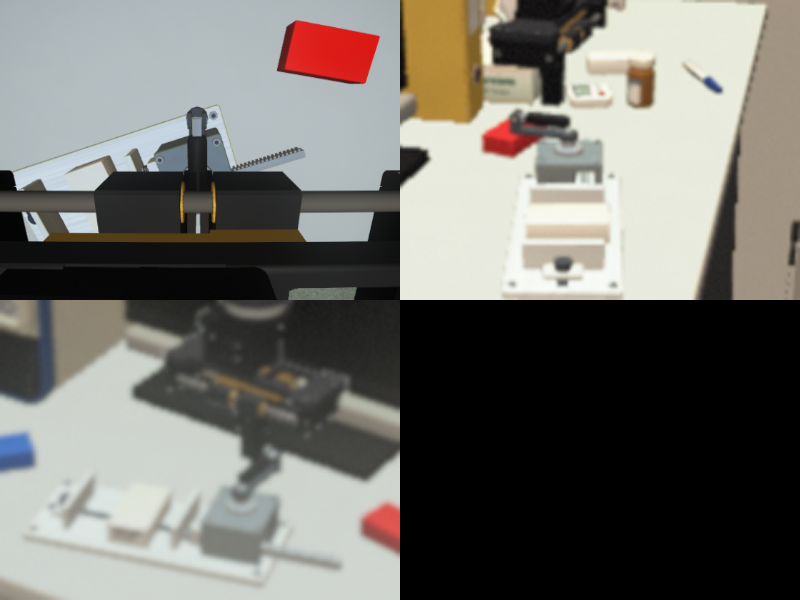

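```bash
python3 - <<'E'
import cv2,numpy as np
P=np.array([[.5431,-.0699,.0886],[.5431,-.0699,.1076],[.522,-.068,.084],[.5857,-.0747,.096],[.542,-.0701,.104]])
out=[]
for n,(r0,r1,c0,c1) in {"side2":(150,235,240,340),"scene2":(150,235,240,340)}.items():
    d=np.load(n+".npz")
    q=cv2.projectPoints(P,cv2.Rodrigues(d["R"])[0],d["t"],d["K"],d["distortion"])[0][:,0]
    print(n,q.round(1).tolist())
    I=cv2.resize(np.ascontiguousarray(d["color"][r0:r1,c0:c1,::-1]),None,fx=4,fy=4,interpolation=cv2.INTER_CUBIC)
    I=cv2.convertScaleAbs(I,alpha=1.6,beta=20)
    for k,(x,y) in enumerate(q): cv2.circle(I,(int((x-c0+.5)*4),int((y-r0+.5)*4)),3,[(0,0,255),(0,255,255),(0,255,0),(255,0,255),(255,255,0)][k],-1)
    out.append(I)
cv2.imwrite("pics/chk3.png",np.hstack(out))
E
```

```text
side2 [[280.7, 200.9], [280.6, 194.7], [287.7, 203.2], [266.9, 196.9], [281.0, 195.9]]
scene2 [[291.8, 212.1], [292.0, 206.9], [288.0, 216.2], [299.6, 204.4], [291.8, 208.1]]
```

View pics/chk3.png

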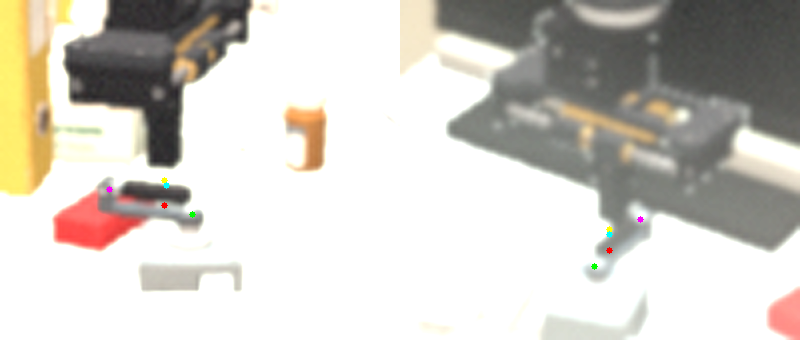

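```bash
python3 rel.py; python3 - <<'E'
import numpy as np
for n in("w1","wrist2"):
    d=np.load(n+".npz");print(n,(-d["R"].T@d["t"]).round(4))
E
```

```text
t 3.55 p [ 0.543  -0.0699  0.0885] xang -0.113 zax [-0.002 -0.002 -1.   ] F [-0.3 -0.   0.4] w 0.011 j7 -1.69
w1 [ 0.6172 -0.0858  0.4156]
wrist2 [ 0.6126 -0.0765  0.2799]
```

```bash
python3 - <<'E'
from h import *
for n,cols,rows in(("side2",(279,281,283),range(176,206,2)),("scene2",(291,293),range(188,222,2))):
    d=dict(np.load(n+".npz"))
    for c in cols:
        for r in rows:
            z=d["range_z"][r,c];u=cv2.undistortPoints(np.array([[[c,r]]],float),d["K"],d["distortion"])[0,0]
            print(n,c,r,(d["R"].T@(np.array([u[0]*z,u[1]*z,z])-d["t"])).round(3),d["color"][r,c].tolist())
E
```

```text
side2 279 176 [0.523 0.024 0.195] [24, 22, 21]
side2 279 178 [0.524 0.02  0.189] [20, 20, 19]
side2 279 180 [ 0.543 -0.053  0.158] [12, 15, 14]
side2 279 182 [ 0.545 -0.06   0.15 ] [18, 17, 18]
side2 279 184 [ 0.544 -0.057  0.145] [19, 17, 18]
side2 279 186 [ 0.545 -0.059  0.138] [19, 20, 19]
side2 279 188 [ 0.545 -0.06   0.132] [18, 15, 17]
side2 279 190 [ 0.545 -0.058  0.126] [24, 23, 24]
side2 279 192 [ 0.545 -0.059  0.12 ] [175, 177, 161]
side2 279 194 [ 0.619 -0.348  0.003] [217, 220, 201]
side2 279 196 [ 0.548 -0.069  0.104] [70, 69, 65]
side2 279 198 [ 0.546 -0.061  0.101] [31, 29, 29]
side2 279 200 [ 0.546 -0.062  0.094] [89, 85, 80]
side2 279 202 [ 0.548 -0.07   0.085] [92, 96, 98]
side2 279 204 [ 0.546 -0.061  0.082] [107, 107, 101]
side2 281 176 [0.519 0.02  0.195] [22, 22, 23]
side2 281 178 [0.519 0.018 0.189] [19, 18, 17]
side2 281 180 [ 0.537 -0.053  0.158] [16, 16, 15]
side2 281 182 [ 0.538 -0.054  0.152] [21, 18, 20]
side2 281 184 [0.251 1.091 0.555] [16, 15, 15]
side2 281 186 [ 0.539 -0.059  0.138] [15, 15, 17]
side2 281 188 [ 0.539 -0.057  0.133] [20, 17, 19]
side2 
[... 2216 characters left out ...]
.082  0.167] [60, 63, 60]
scene2 293 196 [ 0.534 -0.077  0.154] [63, 65, 62]
scene2 293 198 [ 0.535 -0.077  0.146] [63, 65, 61]
scene2 293 200 [ 0.532 -0.079  0.141] [66, 68, 65]
scene2 293 202 [ 0.535 -0.077  0.132] [66, 68, 65]
scene2 293 204 [ 0.53  -0.08   0.129] [68, 71, 68]
scene2 293 206 [ 0.531 -0.08   0.121] [94, 97, 93]
scene2 293 208 [ 0.541 -0.075  0.106] [86, 88, 84]
scene2 293 210 [ 0.536 -0.078  0.103] [76, 78, 74]
scene2 293 212 [ 0.536 -0.078  0.095] [86, 90, 89]
scene2 293 214 [ 0.544 -0.074  0.082] [107, 112, 110]
scene2 293 216 [ 0.544 -0.074  0.075] [130, 138, 136]
scene2 293 218 [ 0.55  -0.071  0.063] [145, 155, 154]
scene2 293 220 [ 0.535 -0.079  0.066] [169, 177, 175]
```

The fingertips are really at z≈0.121, while 0.0885 is reported, a gap of about 33 mm. I'll check whether the offset was there at the start.

```bash
python3 - <<'E'
from h import *
def cloud(n):
    d=dict(np.load(n+".npz"));v,u=np.mgrid[0:420,0:560];z=d["range_z"]
    U=cv2.undistortPoints(np.stack([u,v],-1).reshape(-1,1,2).astype(float),d["K"],d["distortion"]).reshape(420,560,2)
    W=(np.concatenate([U,np.ones((420,560,1))],-1)*z[...,None]-d["t"])@d["R"]
    return W,(z>0)&(d["color"].max(-1)<90)
for n,c in(("side0",(.246,-.601)),("scene0",(.246,-.601)),("side2",(.543,-.07)),("scene2",(.543,-.07))):
    W,m=cloud(n);m&=(np.hypot(W[...,0]-c[0],W[...,1]-c[1])<.075)&(W[...,2]>.11)
    h=np.histogram(W[m][:,2],np.arange(.11,.30,.01));print(n,h[0].tolist())
    q=W[m];q=q[q[:,2]<q[:,2].min()+.04];print(q.mean(0).round(3),np.ptp(q,axis=0).round(3))
E
```

```text
side0 [0, 0, 0, 0, 0, 0, 0, 0, 0, 0, 0, 11, 33, 28, 27, 31, 35, 24]
[ 0.245 -0.595  0.246] [0.058 0.111 0.04 ]
scene0 [0, 0, 0, 0, 0, 0, 0, 0, 0, 0, 0, 2, 9, 6, 12, 14, 18, 7]
[ 0.218 -0.56   0.252] [0.014 0.006 0.039]
side2 [0, 21, 27, 31, 28, 17, 7, 0, 12, 40, 49, 66, 145, 87, 70, 86, 73, 149]
[ 0.542 -0.061  0.141] [0.021 0.027 0.04 ]
scene2 [1, 15, 20, 24, 24, 37, 8, 4, 45, 50, 33, 169, 141, 91, 74, 79, 24, 94]
[ 0.539 -0.076  0.137] [0.03  0.023 0.04 ]
```

The offset is constant at about +32 mm in z, with x and y consistent, so I work with true z = reported + 0.032. I'll open, descend to reported 0.055 and grip.

```bash
python3 -m inch '[[0,0,0,-3,0],[0,-1,0,0,0],[0,0,0,12,0],[0,0,0,12,0],[0,0,0,9,0]]' 6; python3 rel.py .5419,-.0701,.055
```

```text
time: 4.18
position: [0.5421, -0.0699, 0.0568]
tool_rot: [3.134, -0.178, -0.002]
ft_force: [-0.2, -0.9, -0.3]
grip_width: 0.46
t 4.17 p [ 0.5421 -0.0699  0.0568] xang -0.113 zax [-0.002 -0.002 -1.   ] F [-0.2 -0.9 -0.3] w 0.46 j7 -1.71
.5419,-.0701,.055 [-0.1  0.2  1.8]
```

```bash
python3 -m inch '[[-0.5,0,0,1,0],[-1,0,0,0,0],[-1,0,0,0,0],[-1,0,0,0,0],[-1,0,0,0,0]]' 6; python3 rel.py .5419,-.0701,.055
```

```text
time: 4.8
position: [0.5414, -0.0694, 0.0547]
tool_rot: [3.135, -0.177, -0.005]
ft_force: [-0.0, -0.2, -1.2]
grip_width: 0.179
t 4.8 p [ 0.5414 -0.0694  0.0547] xang -0.113 zax [-0.003 -0.001 -1.   ] F [-0.  -0.2 -1.2] w 0.179 j7 -1.71
.5419,-.0701,.055 [ 0.6  0.6 -0.3]
```

```bash
python3 -m inch '[[-1,0.8,0,-8.6,0],[-1,2.5,0,-8.3,0],[-1,4.1,0,-7.6,0],[-1,5.5,0,-6.6,0],[-1,0,0,0,0]]'; python3 rel.py .5855,-.0743,.099
```

```text
time: 5.42
position: [0.5551, -0.0708, 0.0885]
tool_rot: [3.135, -0.177, -0.006]
ft_force: [0.5, 0.0, 0.4]
grip_width: 0.18
t 5.42 p [ 0.5551 -0.0708  0.0885] xang -0.113 zax [-0.004 -0.001 -1.   ] F [0.5 0.  0.4] w 0.18 j7 -1.7
.5855,-.0743,.099 [ 30.5   0.1 -10.6]
```

```bash
python3 -m inch '[[-1,6.5,0,-4.2,0],[-1,7.5,0,-3.3,0],[-1,8,0,-2.2,0],[-1,8.3,0,-0.6,0],[-1,3,0,0.2,0]]'; python3 rel.py .5855,-.0743,.099
```

```text
time: 6.05
position: [0.5904, -0.0746, 0.0999]
tool_rot: [3.135, -0.177, -0.007]
ft_force: [-1.1, 0.2, 2.8]
grip_width: 0.178
t 6.05 p [ 0.5904 -0.0746  0.0999] xang -0.113 zax [-0.004 -0.001 -1.   ] F [-1.1  0.2  2.8] w 0.178 j7 -1.71
.5855,-.0743,.099 [-4.9  0.2  0.9]
```

```bash
python3 - <<'E'
from bench import ctrl
import cv2,numpy as np
o=[]
for n,(r0,r1,c0,c1) in {"side":(140,250,220,330),"scene":(150,260,220,330)}.items():
    d=ctrl.get_image(n);np.savez(f"{n}3.npz",**d)
    o.append(cv2.convertScaleAbs(cv2.resize(d["color"][r0:r1,c0:c1,::-1],(400,400),interpolation=cv2.INTER_CUBIC),alpha=1.5,beta=15))
cv2.imwrite("pics/chk4.png",np.hstack(o))
E
```

```text
(no output)
```

View pics/chk4.png

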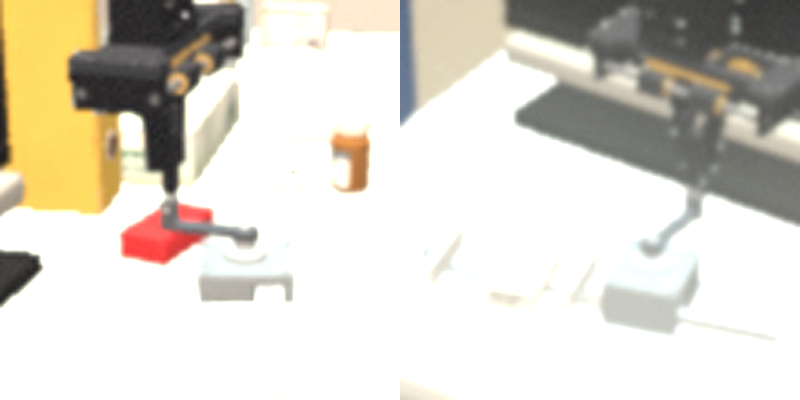

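The handle is out: the side view shows the arm bare, (165,215)–(250,235), and the sleeve upright in the fingers. I'll use a firmer grip for cranking, and a helper will work out the rows along the circle.

```bash
cat > arc.py <<'E'
import sys,cv2,numpy as np
from bench import ctrl
# arc.py r step n twist : suggested rows round the hub, clockwise
H=np.array([.522,-.068]);r,st,n,tw=map(float,sys.argv[1:5]);n=int(n);zt=float(sys.argv[5]) if len(sys.argv)>5 else .098
s=ctrl.get_state();p=np.array(s['position']);R=cv2.Rodrigues(np.array(s['tool_rot']))[0]
v=p[:2]-H;ph=np.arctan2(v[1],v[0]);xa=np.arctan2(R[1,0],R[0,0]);F=np.array(s['ft_force'])
tang=np.array([np.sin(ph),-np.cos(ph)])
print("t %.2f r %.1f z %.4f crank %.3f xang %.3f Ftan %.1f Frad %.1f Fz %.1f w %.3f j7 %.2f"%(s['time'],np.hypot(*v)*1e3,p[2],(.2-ph)%(2*np.pi),xa,F[:2]@tang,F[:2]@v/np.hypot(*v),F[2],s['grip_width'],s['joint_positions'][6]))
q=v*1e3
for k in range(n):
    ph-=st;t=r*np.array([np.cos(ph),np.sin(ph)]);d=t-q;q=t
    print([-1,round(float(d@[np.cos(xa),np.sin(xa)]),1),round(float(d@[np.sin(xa),-np.cos(xa)]),1),round((p[2]-zt)*1000/n,1),tw]);xa-=tw
E
python3 -m inch '[[-1,0,0,0,0],[-1,0,0,0,0]]' 40; python3 arc.py 67 .12 5 -.03
```

```text
time: 6.4
position: [0.5906, -0.0746, 0.0999]
tool_rot: [3.135, -0.177, -0.005]
ft_force: [-1.3, -0.4, 3.2]
grip_width: 0.174
t 6.40 r 68.9 z 0.0999 crank 0.297 xang -0.113 Ftan 0.5 Frad -1.2 Fz 3.2 w 0.174 j7 -1.71
[-1, -2.2, 8.1, np.float64(0.4), -0.03]
[-1, -1.5, 7.9, np.float64(0.4), -0.03]
[-1, -2.7, 7.6, np.float64(0.4), -0.03]
[-1, -3.8, 7.1, np.float64(0.4), -0.03]
[-1, -4.8, 6.4, np.float64(0.4), -0.03]
```

```bash
python3 -m inch '[[-1,-1.5,8,0.4,-0.03],[-1,-1.7,8,0.4,-0.03],[-1,-2.7,7.6,0.2,-0.03],[-1,-3.8,7.1,0,-0.03],[-1,-4.8,6.4,0,-0.03]]'; python3 arc.py 67 .12 5 -.03
```

```text
time: 7.02
position: [0.5838, -0.096, 0.1001]
tool_rot: [-3.125, -0.084, -0.029]
ft_force: [6.8, 4.1, -3.0]
grip_width: 0.171
t 7.03 r 67.8 z 0.1001 crank 0.626 xang 0.053 Ftan -6.5 Frad 4.5 Fz -3.0 w 0.171 j7 -1.49
[-1, -4.9, 6.5, np.float64(0.4), -0.03]
[-1, -5.1, 6.2, np.float64(0.4), -0.03]
[-1, -6.0, 5.4, np.float64(0.4), -0.03]
[-1, -6.7, 4.4, np.float64(0.4), -0.03]
[-1, -7.3, 3.4, np.float64(0.4), -0.03]
```

```bash
sed -i 's/t=r\*np.array(\[np.cos(ph),np.sin(ph)\]);d=t-q;q=t/t=r*np.array([np.cos(ph),np.sin(ph)]);d=t-q;q=t;d=d+G*np.array([np.sin(ph+st\/2),-np.cos(ph+st\/2)])*r*st/;s/^H=/G=.5;H=/;s/round((p\[2\]-zt)\*1000\/n,1)/float(round((p[2]-zt)*1000\/n,1))/' arc.py
python3 -m inch '[[-1,-6,9,0.4,-0.03],[-1,-7.2,8.7,0.4,-0.03],[-1,-8,7.8,0.2,-0.03],[-1,-9,6.5,0,-0.03],[-1,-9.8,5.5,0,-0.03]]' 30; python3 arc.py 67.5 .1 5 -.03
```

```text
time: 7.65
position: [0.5592, -0.1235, 0.1002]
tool_rot: [-3.096, -0.343, -0.07]
ft_force: [4.1, 6.3, 1.6]
grip_width: 0.177
t 7.65 r 66.8 z 0.1002 crank 1.181 xang 0.220 Ftan -6.9 Frad -3.0 Fz 1.6 w 0.177 j7 -1.23
[-1, -9.4, 3.8, 0.4, -0.03]
[-1, -9.9, 1.9, 0.4, -0.03]
[-1, -10.1, 0.6, 0.4, -0.03]
[-1, -10.1, -0.7, 0.4, -0.03]
[-1, -9.9, -2.0, 0.4, -0.03]
```

```bash
python3 -m inch '[[-1,-9.5,3.5,0,-0.03],[-1,-10,1.9,0,-0.03],[-1,-10.1,0.6,0,-0.03],[-1,-10.1,-0.7,0,-0.03],[-1,-9.9,-2,0,-0.03]]'; python3 arc.py 67 .1 5 -.03;python3 rel.py
```

```text
time: 8.28
position: [0.5239, -0.1299, 0.1004]
tool_rot: [-3.054, -0.594, -0.117]
ft_force: [7.0, 4.0, 0.6]
grip_width: 0.175
t 8.28 r 62.0 z 0.1004 crank 1.741 xang 0.383 Ftan -7.1 Frad -3.8 Fz 0.6 w 0.175 j7 -0.98
[-1, -11.0, 0.8, 0.5, -0.03]
[-1, -8.7, -5.1, 0.5, -0.03]
[-1, -7.9, -6.2, 0.5, -0.03]
[-1, -7.0, -7.2, 0.5, -0.03]
[-1, -6.1, -8.0, 0.5, -0.03]
t 8.28 p [ 0.5239 -0.1299  0.1004] xang 0.383 zax [ 0.068  0.042 -0.997] F [7.  4.  0.6] w 0.175 j7 -0.98
```

```bash
sed -i 's/G=.5/G=.3/' arc.py; python3 -m inch '[[-1,-14,-2.5,0.3,-0.05],[-1,-13.5,-7,0.3,-0.05],[-1,-12,-9.5,0,-0.05]]'; python3 arc.py 66 .18 3 -.05;python3 rel.py
```

```text
time: 8.65
position: [0.4921, -0.1192, 0.1004]
tool_rot: [-2.997, -0.836, -0.163]
ft_force: [11.8, 6.8, -2.9]
grip_width: 0.174
t 8.65 r 59.3 z 0.1004 crank 2.299 xang 0.544 Ftan -6.8 Frad -11.8 Fz -2.9 w 0.174 j7 -0.76
[-1, -12.0, -11.0, 0.8, -0.05]
[-1, -2.7, -15.2, 0.8, -0.05]
[-1, 0.8, -15.4, 0.8, -0.05]
t 8.65 p [ 0.4921 -0.1192  0.1004] xang 0.544 zax [ 0.094  0.053 -0.994] F [11.8  6.8 -2.9] w 0.174 j7 -0.76
```

```bash
sed -i 's/G=.3/G=.4/' arc.py; python3 -m inch '[[-1,0,0,0,0]]' 20; python3 arc.py 60 .15 4 -.04;python3 rel.py
```

```text
time: 8.78
position: [0.492, -0.1177, 0.1006]
tool_rot: [-2.996, -0.838, -0.165]
ft_force: [-2.1, 0.9, 1.0]
grip_width: 0.175
t 8.78 r 58.1 z 0.1006 crank 2.313 xang 0.546 Ftan 2.3 Frad 0.3 Fz 1.0 w 0.175 j7 -0.76
[-1, -6.7, -10.7, 0.6, -0.04]
[-1, -2.7, -12.3, 0.6, -0.04]
[-1, -0.3, -12.6, 0.6, -0.04]
[-1, 2.0, -12.4, 0.6, -0.04]
t 8.78 p [ 0.492  -0.1177  0.1006] xang 0.546 zax [ 0.095  0.053 -0.994] F [-2.1  0.9  1. ] w 0.175 j7 -0.76
```

```bash
python3 -m inch '[[-1,-6.5,-10.7,0.3,-0.04],[-1,-2.7,-12.3,0.3,-0.04],[-1,-0.3,-12.6,0.3,-0.04],[-1,2,-12.4,0.3,-0.04]]'; python3 arc.py 61 .15 4 -.04;python3 rel.py
```

```text
time: 9.28
position: [0.4689, -0.0884, 0.1008]
tool_rot: [2.94, 1.084, 0.201]
ft_force: [7.2, -3.8, -4.2]
grip_width: 0.176
t 9.28 r 56.9 z 0.1008 crank 2.975 xang 0.709 Ftan -6.1 Frad -5.3 Fz -4.2 w 0.176 j7 -0.61
[-1, 1.3, -13.1, 0.7, -0.04]
[-1, 7.3, -10.5, 0.7, -0.04]
[-1, 9.2, -8.9, 0.7, -0.04]
[-1, 10.7, -7.0, 0.7, -0.04]
t 9.28 p [ 0.4689 -0.0884  0.1008] xang 0.709 zax [ 0.12   0.042 -0.992] F [ 7.2 -3.8 -4.2] w 0.176 j7 -0.61
```

```bash
python3 -m inch '[[-1,1.5,-13,0,-0.04],[-1,6.5,-10.5,0,-0.04],[-1,8.5,-8.9,0,-0.04],[-1,10,-7,0,-0.04]]'; python3 arc.py 61 .15 4 -.04;python3 rel.py
```

```text
time: 9.78
position: [0.4654, -0.052, 0.101]
tool_rot: [2.816, 1.299, 0.208]
ft_force: [-0.2, -6.6, -2.3]
grip_width: 0.176
t 9.78 r 58.8 z 0.1010 crank 3.618 xang 0.869 Ftan -6.4 Frad -1.6 Fz -2.3 w 0.176 j7 -0.53
[-1, 11.1, -6.4, 0.7, -0.04]
[-1, 12.6, -2.0, 0.7, -0.04]
[-1, 12.8, 0.4, 0.7, -0.04]
[-1, 12.5, 2.8, 0.7, -0.04]
t 9.78 p [ 0.4654 -0.052   0.101 ] xang 0.869 zax [ 0.135  0.025 -0.99 ] F [-0.2 -6.6 -2.3] w 0.176 j7 -0.53
```

```bash
python3 -m inch '[[-1,11.1,-6,0.2,-0.04],[-1,12.6,-2,0.2,-0.04],[-1,12.8,0.4,0.2,-0.04]]'; python3 arc.py 62 .12 4 -.04;python3 rel.py; python3 - <<'E'
from bench import ctrl
import cv2,numpy as np
o=[]
for n,(r0,r1,c0,c1) in {"side":(180,280,240,340),"scene":(180,280,205,305)}.items():
    d=ctrl.get_image(n);np.savez(f"{n}4.npz",**d)
    o.append(cv2.resize(d["color"][r0:r1,c0:c1,::-1],(400,400),interpolation=cv2.INTER_CUBIC))
cv2.imwrite("pics/chk5.png",np.hstack(o))
E
```

```text
time: 10.15
position: [0.4753, -0.0269, 0.1006]
tool_rot: [2.726, 1.458, 0.177]
ft_force: [-8.2, -2.6, 5.6]
grip_width: 0.178
t 10.15 r 62.2 z 0.1006 crank 4.064 xang 0.986 Ftan -7.3 Frad 4.4 Fz 5.6 w 0.178 j7 -0.52
[-1, 10.2, 2.3, 0.6, -0.04]
[-1, 9.8, 3.6, 0.6, -0.04]
[-1, 9.0, 5.2, 0.6, -0.04]
[-1, 8.1, 6.5, 0.6, -0.04]
t 10.15 p [ 0.4753 -0.0269  0.1006] xang 0.986 zax [ 0.122  0.014 -0.992] F [-8.2 -2.6  5.6] w 0.178 j7 -0.52
```

View pics/chk5.png

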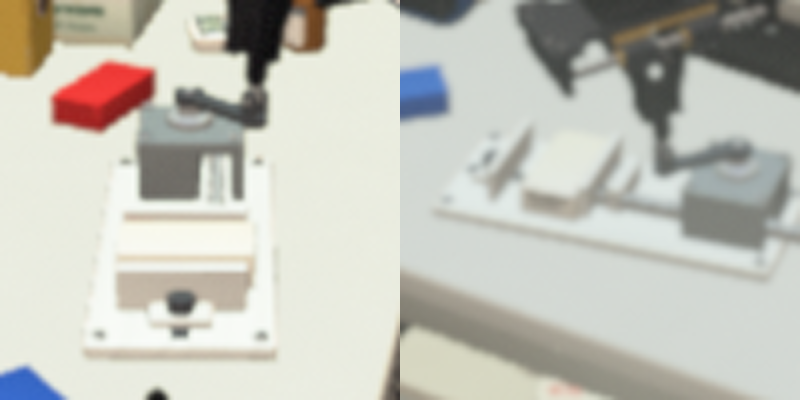

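The carton lies almost square against the pusher, with a gap still left to the stop. I'll estimate the gap.

```bash
python3 - <<'E'
from h import *
A=dict(np.load("scene4.npz"));y=np.array([-.199,.98,0]);H=np.array([.522,-.068,0])
f=lambda p,z:(plane(A,(p[0]/4+205-.4,p[1]/4+180-.4),z)-H)@y*1000-100
for n,p,z in[("cart L back",(153,127),.038),("cart L front",(125,180),.038),("cart R back",(227,147),.038),("cart R front",(190,197),.038),("stop top back",(134,120),.044),("stop top front",(95,175),.044),("pusher top",(238,158),.044),("stop foot front",(90,200),.012),("pusher foot front",(200,215),.012)]: print(n,f(p,z).round(1))
E
python3 arc.py 64 .12 4 -.04
```

```text
cart L back 72.1
cart L front 64.2
cart R back 3.4
cart R front 6.4
stop top back 87.4
stop top front 86.0
pusher top -13.8
stop foot front 95.6
pusher foot front 3.7
t 10.25 r 62.6 z 0.1006 crank 4.092 xang 0.988 Ftan -4.6 Frad 4.0 Fz 3.2 w 0.179 j7 -0.52
[-1, 10.7, 1.0, 0.7, -0.04]
[-1, 10.0, 4.1, 0.7, -0.04]
[-1, 9.2, 5.6, 0.7, -0.04]
[-1, 8.2, 7.0, 0.7, -0.04]
```

```bash
python3 -m inch '[[-1,10.5,1.5,0,-0.04],[-1,10,4.1,0,-0.04],[-1,9.2,5.6,0,-0.04]]'; python3 arc.py 65 .08 4 -.04;python3 rel.py
```

```text
time: 10.62
position: [0.4908, -0.0095, 0.1004]
tool_rot: [2.636, 1.621, 0.141]
ft_force: [-9.4, 1.9, 8.0]
grip_width: 0.177
t 10.62 r 66.4 z 0.1004 crank 4.422 xang 1.105 Ftan -7.4 Frad 6.1 Fz 8.0 w 0.177 j7 -0.48
[-1, 5.0, 5.5, 0.6, -0.04]
[-1, 5.2, 5.1, 0.6, -0.04]
[-1, 4.6, 5.7, 0.6, -0.04]
[-1, 3.8, 6.2, 0.6, -0.04]
t 10.62 p [ 0.4908 -0.0095  0.1004] xang 1.105 zax [ 0.1    0.01  -0.995] F [-9.4  1.9  8. ] w 0.177 j7 -0.48
```

```bash
sed -i 's/H=np.array(\[.522,-.068\])/H=np.array([.522,-.065])/' arc.py;  python3 -m inch '[[-1,4.8,6.2,-0.6,-0.04],[-1,5,6.2,-0.6,-0.04],[-1,4.4,6.6,-0.3,-0.04]]'; python3 arc.py 66 .08 4 -.04;python3 rel.py
```

```text
time: 11.0
position: [0.5026, -0.0021, 0.1003]
tool_rot: [2.541, 1.788, 0.106]
ft_force: [-8.0, 2.2, 6.3]
grip_width: 0.179
t 11.00 r 65.9 z 0.1003 crank 4.613 xang 1.227 Ftan -7.0 Frad 4.4 Fz 6.3 w 0.179 j7 -0.40
[-1, 4.3, 6.0, 0.6, -0.04]
[-1, 3.4, 6.5, 0.6, -0.04]
[-1, 2.6, 6.9, 0.6, -0.04]
[-1, 1.8, 7.2, 0.6, -0.04]
t 11.0 p [ 0.5026 -0.0021  0.1003] xang 1.227 zax [ 0.074  0.012 -0.997] F [-8.   2.2  6.3] w 0.179 j7 -0.4
```

```bash
python3 -m inch '[[-1,4.3,6.2,-0.4,0],[-1,3.8,6.5,-0.4,0],[-1,3.4,6.8,-0.2,0],[-1,3,7,0,0]]' 30; python3 arc.py 66 .08 4 0;python3 rel.py
```

```text
time: 11.5
position: [0.5216, 0.0031, 0.1002]
tool_rot: [2.554, 1.795, 0.073]
ft_force: [-6.8, 2.2, 8.1]
grip_width: 0.173
t 11.50 r 68.1 z 0.1002 crank 4.906 xang 1.226 Ftan -6.8 Frad 2.3 Fz 8.1 w 0.173 j7 -0.46
[-1, 0.3, 7.7, 0.5, 0.0]
[-1, 1.7, 7.2, 0.5, 0.0]
[-1, 1.1, 7.3, 0.5, 0.0]
[-1, 0.5, 7.4, 0.5, 0.0]
t 11.5 p [0.5216 0.0031 0.1002] xang 1.226 zax [ 0.049  0.011 -0.999] F [-6.8  2.2  8.1] w 0.173 j7 -0.46
```

```bash
python3 -m inch '[[-1,1.4,7.7,-0.5,0],[-1,1,7.7,-0.5,0],[-1,0.6,7.7,-0.3,0]]'; python3 arc.py 67 .08 4 0;python3 -m inch '[[-1,0,7.7,-0.3,0],[-1,-0.5,7.7,0,0]]'; python3 arc.py 67 .08 4 0;python3 rel.py
```

```text
time: 11.88
position: [0.5369, 0.0022, 0.1002]
tool_rot: [2.565, 1.804, 0.055]
ft_force: [-5.2, 3.2, 6.6]
grip_width: 0.173
t 11.88 r 68.9 z 0.1002 crank 5.130 xang 1.226 Ftan -5.8 Frad 2.0 Fz 6.6 w 0.173 j7 -0.47
[-1, -1.2, 7.7, 0.6, 0.0]
[-1, 0.1, 7.5, 0.6, 0.0]
[-1, -0.5, 7.5, 0.6, 0.0]
[-1, -1.1, 7.4, 0.6, 0.0]
time: 12.12
position: [0.5475, -0.0002, 0.1002]
tool_rot: [-2.566, -1.807, -0.046]
ft_force: [-5.0, 3.3, 7.3]
grip_width: 0.172
t 12.12 r 69.6 z 0.1002 crank 5.287 xang 1.227 Ftan -5.8 Frad 1.2 Fz 7.3 w 0.172 j7 -0.48
[-1, -3.2, 7.4, 0.5, 0.0]
[-1, -1.1, 7.4, 0.5, 0.0]
[-1, -1.7, 7.3, 0.5, 0.0]
[-1, -2.3, 7.1, 0.5, 0.0]
t 12.12 p [ 5.475e-01 -2.000e-04  1.002e-01] xang 1.227 zax [ 0.022  0.019 -1.   ] F [-5.   3.3  7.3] w 0.172 j7 -0.48
```

```bash
python3 -m inch '[[-1,-1.6,7.5,-0.5,0.04],[-1,-1.2,7.5,-0.5,0.04]]'; python3 arc.py 67 .08 1 0;python3 -m inch '[[-1,-1.2,7.5,-0.5,0.04],[-1,-1.2,7.5,-0.5,0.04]]'; python3 arc.py 67 .08 2 0.04;python3 rel.py
```

```text
time: 12.38
position: [0.5569, -0.0044, 0.1003]
tool_rot: [-2.629, -1.697, -0.038]
ft_force: [-4.8, 3.1, 3.8]
grip_width: 0.176
t 12.38 r 70.0 z 0.1003 crank 5.435 xang 1.146 Ftan -5.7 Frad 0.2 Fz 3.8 w 0.176 j7 -0.56
[-1, -4.0, 7.1, 2.3, 0.0]
time: 12.62
position: [0.566, -0.0096, 0.1002]
tool_rot: [-2.688, -1.584, -0.029]
ft_force: [-4.8, 4.8, 4.1]
grip_width: 0.171
t 12.62 r 70.8 z 0.1002 crank 5.584 xang 1.065 Ftan -6.8 Frad 0.8 Fz 4.1 w 0.171 j7 -0.63
[-1, -5.2, 6.7, 1.1, 0.04]
[-1, -1.8, 7.3, 1.1, 0.04]
t 12.62 p [ 0.566  -0.0096  0.1002] xang 1.065 zax [ 0.005  0.028 -1.   ] F [-4.8  4.8  4.1] w 0.171 j7 -0.63
```

```bash
python3 - <<'E'
from bench import ctrl
import cv2,numpy as np
o=[]
for n,(r0,r1,c0,c1) in {"side":(205,270,255,320),"scene":(195,260,210,275)}.items():
    d=ctrl.get_image(n);np.savez(f"{n}5.npz",**d)
    o.append(cv2.resize(d["color"][r0:r1,c0:c1,::-1],(400,400),interpolation=cv2.INTER_CUBIC))
cv2.imwrite("pics/chk6.png",np.hstack(o))
E
python3 arc.py 68 .08 2 0.04
```

```text
t 12.72 r 70.8 z 0.1003 crank 5.600 xang 1.065 Ftan -4.9 Frad 0.8 Fz 3.5 w 0.173 j7 -0.63
[-1, -4.4, 6.9, 1.1, 0.04]
[-1, -2.0, 7.4, 1.1, 0.04]
```

View pics/chk6.png

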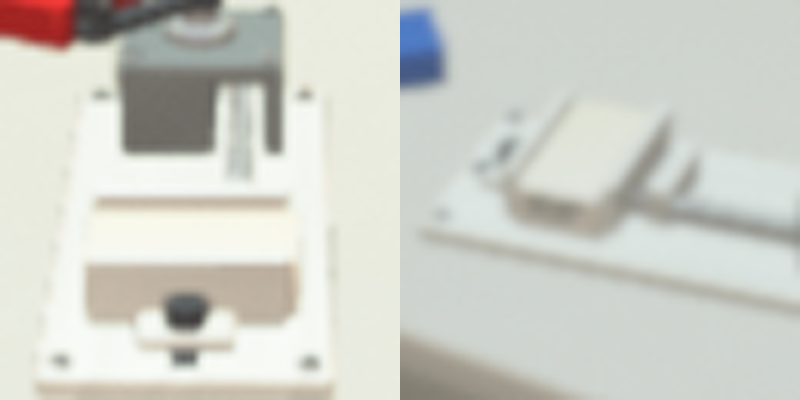

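The carton is square and almost at the stop, with only a thin line left at (565,100). From here I use small single rows and watch the tangential force.

```bash
python3 -m inch '[[-1,-2.5,7,0,0.04]]' >/dev/null; python3 arc.py 68 .08 0 0; python3 -m inch '[[-1,-2.5,7,0,0.04]]'>/dev/null; python3 arc.py 68 .08 1 0;python3 -m inch '[[-1,-2.2,7,0,0.04]]'>/dev/null; python3 arc.py 68 .08 1 0
```

```text
t 12.85 r 70.9 z 0.1002 crank 5.670 xang 1.026 Ftan -8.0 Frad 1.4 Fz 6.7 w 0.176 j7 -0.66
t 12.97 r 71.2 z 0.1001 crank 5.721 xang 0.987 Ftan -11.1 Frad 0.2 Fz 8.6 w 0.180 j7 -0.70
[-1, -5.1, 6.6, 2.1, 0.0]
t 13.10 r 71.6 z 0.1001 crank 5.751 xang 0.949 Ftan -13.6 Frad -1.5 Fz 9.8 w 0.176 j7 -0.73
[-1, -5.5, 6.6, 2.1, 0.0]
```

Contact made: Ftan is -13.6 N, about 8 N over free running, so roughly 35 N of press. I'll hold and let the load relax.

```bash
python3 -m inch '[[-1,0,0,0,0]]'>/dev/null; python3 arc.py 68 .08 0 0; python3 -m inch '[[-1,0,0,0,0],[-1,0,0,0,0],[-1,0,0,0,0]]'>/dev/null; python3 arc.py 68 .08 0 0;python3 rel.py
```

```text
t 13.22 r 71.7 z 0.1002 crank 5.734 xang 0.950 Ftan -2.1 Frad -0.9 Fz 3.7 w 0.178 j7 -0.73
t 13.60 r 71.6 z 0.1003 crank 5.732 xang 0.951 Ftan -3.9 Frad -0.8 Fz 3.1 w 0.171 j7 -0.73
t 13.6 p [ 0.5743 -0.0161  0.1003] xang 0.951 zax [-0.007  0.038 -0.999] F [-3.2  2.3  3.1] w 0.171 j7 -0.73
```

Clamped with roughly 25 N remaining. Next I twist so the jaws lie across the arm (about +0.2 rad), ease the grip and start folding.

```bash
python3 -m inch '[[-1,0,0,0,0.1],[-1,0,0,0,0.1],[-1,0,0,0,0]]' 6; python3 arc.py 68 .08 0 0; python3 -m inch '[[-1,-9,0.3,0.1,0],[-1,-8.8,0.3,2,0],[-1,-8.2,0.3,3.7,0],[-1,-7.3,0.2,5.2,0]]'; python3 arc.py 68 .08 0 0; python3 rel.py .5394,-.0498,.055
```

```text
time: 13.98
position: [0.5747, -0.0164, 0.1001]
tool_rot: [-2.89, -1.131, -0.013]
ft_force: [-3.1, 1.9, 2.5]
grip_width: 0.181
t 13.97 r 71.7 z 0.1001 crank 5.739 xang 0.746 Ftan -3.5 Frad -0.9 Fz 2.5 w 0.181 j7 -0.92
time: 14.48
position: [0.5494, -0.0404, 0.087]
tool_rot: [-2.887, -1.136, -0.014]
ft_force: [-0.3, 2.4, -0.5]
grip_width: 0.183
t 14.47 r 36.8 z 0.0870 crank 5.751 xang 0.749 Ftan -2.0 Frad 1.4 Fz -0.5 w 0.183 j7 -0.86
t 14.47 p [ 0.5494 -0.0404  0.087 ] xang 0.749 zax [-0.006  0.04  -0.999] F [-0.3  2.4 -0.5] w 0.183 j7 -0.86
.5394,-.0498,.055 [-14.4   1.2  31.6]
```

```bash
python3 -m inch '[[-1,-5.6,0.2,5.6,0],[-1,-4,0.2,6.8,0],[-1,-2.6,0.2,7,0],[-1,-1.2,0.2,6,0],[-1,0,0,3.5,0]]'; python3 arc.py 68 .08 0 0; python3 rel.py .5394,-.0498,.055
```

```text
time: 15.1
position: [0.5396, -0.0505, 0.0556]
tool_rot: [-2.888, -1.136, -0.015]
ft_force: [-2.6, 1.8, 5.7]
grip_width: 0.184
t 15.10 r 22.8 z 0.0556 crank 5.797 xang 0.749 Ftan -3.1 Frad -0.9 Fz 5.7 w 0.184 j7 -0.85
t 15.1 p [ 0.5396 -0.0505  0.0556] xang 0.749 zax [-0.005  0.039 -0.999] F [-2.6  1.8  5.7] w 0.184 j7 -0.85
.5394,-.0498,.055 [ 0.3 -0.7  0.6]
```

```bash
python3 -m inch '[[-1,0,0,3,0],[-1,0,0,3,0]]'; python3 -m inch '[[-0.4,0,0,0,0],[-0.2,0,0,0,0],[-0.2,0,0,0,0],[-0.2,0,0,-20,0],[-0.2,0,0,-40,0]]';  python3 -m inch '[[0,0,0,-50,0],[0,0,0,-40,0],[0,-30,0,0,0],[0,-30,0,0,0],[0,0,0,0,0]]'; python3 - <<'E'
from bench import ctrl
import cv2,numpy as np
o=[]
for n,(r0,r1,c0,c1) in {"side":(175,265,240,330),"scene":(185,260,215,305),"wrist":None and 0 or (0,420,0,560)}.items():
    d=ctrl.get_image(n);np.savez(f"{n}6.npz",**d)
    if n!="wrist":o.append(cv2.resize(d["color"][r0:r1,c0:c1,::-1],(400,300 if n=="scene" else 400),interpolation=cv2.INTER_CUBIC))
    else: w=cv2.resize(d["color"][:,:,::-1],(400,300))
L=np.vstack([o[0],np.zeros((200,400,3),np.uint8)]);cv2.imwrite("pics/chk7.png",np.hstack([L,np.vstack([o[1],w])]))
E
```

```text
time: 15.35
position: [0.5396, -0.0505, 0.0505]
tool_rot: [-2.889, -1.137, -0.013]
ft_force: [-3.0, 2.3, 6.5]
grip_width: 0.185
time: 15.98
position: [0.537, -0.0558, 0.1078]
tool_rot: [-2.889, -1.134, -0.002]
ft_force: [0.4, -0.2, 0.2]
grip_width: 0.399
time: 16.6
position: [0.4955, -0.1033, 0.2035]
tool_rot: [-2.896, -1.134, -0.01]
ft_force: [0.2, -0.2, 0.3]
grip_width: 0.499
```

View pics/chk7.png

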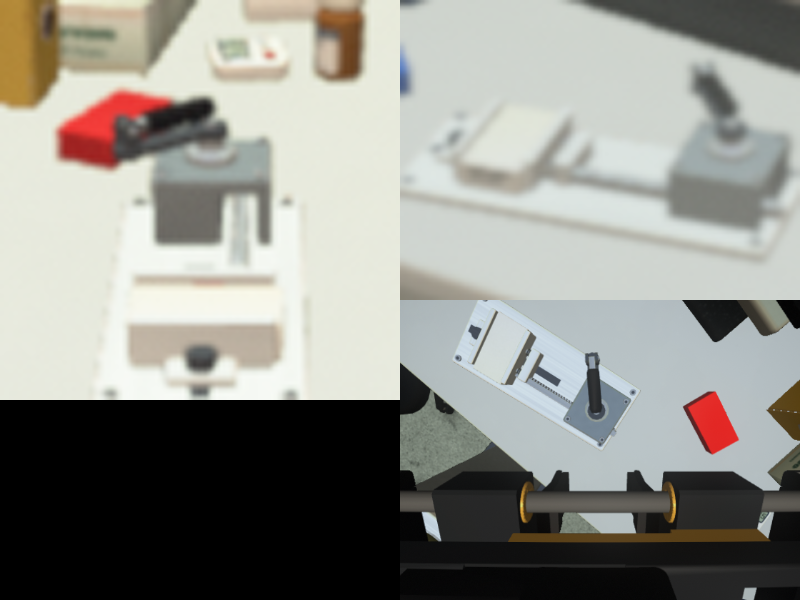

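The handle lies back over the arm, but in the side view the sleeve rises a little more than the arm does. I'll measure its slope from the wrist depth.

```bash
cat > slope.py <<'E'
import sys
from h import *
def sl(f,c,rng,up=None):
    d=dict(np.load(f));v,u=np.mgrid[0:420,0:560];z=d["range_z"].astype(float)
    U=cv2.undistortPoints(np.stack([u,v],-1).reshape(-1,1,2).astype(float),d["K"],d["distortion"]).reshape(420,560,2)
    W=(np.concatenate([U,np.ones((420,560,1))],-1)*z[...,None]-d["t"])@d["R"]
    H=np.array([.523,-.0655]);a=W[...,:2]-H;e=np.array([np.cos(c),np.sin(c)]);s=a@e;l=a@[-e[1],e[0]]
    for lo in range(-6,72,6):
        m=(z>0)&(s*1e3>lo)&(s*1e3<lo+6)&(abs(l)<.012)&(W[...,2]>.09)&(W[...,2]<.16)
        k=m&(d["color"].max(-1)<60)
        print(f,lo,m.sum(),"dark",k.sum(),"z90 %.4f  lmed %.4f"%(np.percentile(W[k][:,2],85),np.median(l[k])) if k.sum()>2 else "")
sl("w1.npz",-.105,None);sl("wrist6.npz",.75,None)
E
python3 slope.py
```

```text
w1.npz -6 1 dark 1 
w1.npz 0 68 dark 63 z90 0.1042  lmed -0.0012
w1.npz 6 86 dark 83 z90 0.1049  lmed -0.0014
w1.npz 12 93 dark 84 z90 0.1048  lmed -0.0015
w1.npz 18 94 dark 85 z90 0.1047  lmed -0.0015
w1.npz 24 95 dark 89 z90 0.1049  lmed -0.0016
w1.npz 30 97 dark 91 z90 0.1046  lmed -0.0017
w1.npz 36 96 dark 90 z90 0.1048  lmed -0.0018
w1.npz 42 100 dark 98 z90 0.1050  lmed -0.0019
w1.npz 48 95 dark 78 z90 0.1046  lmed -0.0020
w1.npz 54 53 dark 3 z90 0.1011  lmed -0.0069
w1.npz 60 103 dark 4 z90 0.1030  lmed -0.0020
w1.npz 66 81 dark 5 z90 0.1001  lmed -0.0060
wrist6.npz -6 20 dark 8 z90 0.1028  lmed 0.0004
wrist6.npz 0 114 dark 108 z90 0.1045  lmed -0.0018
wrist6.npz 6 119 dark 113 z90 0.1048  lmed -0.0018
wrist6.npz 12 117 dark 108 z90 0.1049  lmed -0.0010
wrist6.npz 18 124 dark 119 z90 0.1049  lmed -0.0002
wrist6.npz 24 127 dark 118 z90 0.1050  lmed -0.0001
wrist6.npz 30 122 dark 115 z90 0.1049  lmed 0.0007
wrist6.npz 36 127 dark 116 z90 0.1046  lmed 0.0007
wrist6.npz 42 124 dark 115 z90 0.1049  lmed 0.0015
wrist6.npz 48 93 dark 64 z90 0.1043  lmed 0.0007
wrist6.npz 54 111 dark 15 z90 0.1004  lmed -0.0024
wrist6.npz 60 140 dark 0 
wrist6.npz 66 48 dark 0
```

The handle is flat: the sleeve top is at 0.105 along its length, the same as before I started. The arm angle from the image is 0.05 rad less than the TCP suggested, which could mean the clamp unwound a little. I'll re-grip the folded sleeve and turn it gently clockwise to see whether it still resists.

```bash
python3 rel.py .5514,-.0358,.11 ; python3 -m inch '[[0,40,0,20,0],[0,30,0,20,0],[0,13,0,20,0],[0,0,0,20,0],[0,0,0,0,0]]' 6; python3 rel.py .5514,-.0358,.055
```

```text
t 16.75 p [ 0.4969 -0.1002  0.2032] xang 0.751 zax [-0.005  0.034 -0.999] F [-0.3  0.7  0.2] w 0.503 j7 -0.66
.5514,-.0358,.11 [82.  -7.2 95. ]
time: 17.38
position: [0.5619, -0.0332, 0.1218]
tool_rot: [-2.885, -1.148, -0.015]
ft_force: [-0.7, -0.3, 0.5]
grip_width: 0.504
t 17.38 p [ 0.5619 -0.0332  0.1218] xang 0.757 zax [-0.004  0.038 -0.999] F [-0.7 -0.3  0.5] w 0.504 j7 -0.87
.5514,-.0358,.055 [-10.9  -3.3  66.7]
```

```bash
python3 -m inch '[[0,-10,-3,15,-0.02],[0,0,0,0,0]]'; python3 rel.py .5514,-.0358,.055; python3 -m inch '[[0,0,0,25,0],[0,0,0,15,0],[0,0,0,8,0],[0,0,0,0,0]]'; python3 rel.py .5514,-.0358,.055
```

```text
time: 17.62
position: [0.5539, -0.036, 0.1077]
tool_rot: [-2.872, -1.18, -0.019]
ft_force: [0.2, -0.4, 0.3]
grip_width: 0.497
t 17.62 p [ 0.5539 -0.036   0.1077] xang 0.78 zax [-0.003  0.039 -0.999] F [ 0.2 -0.4  0.3] w 0.497 j7 -0.84
.5514,-.0358,.055 [-2.9 -0.4 52.7]
time: 18.12
position: [0.5587, -0.0335, 0.0631]
tool_rot: [-2.875, -1.181, -0.031]
ft_force: [0.5, -0.4, -0.5]
grip_width: 0.495
t 18.12 p [ 0.5587 -0.0335  0.0631] xang 0.779 zax [ 0.006  0.038 -0.999] F [ 0.5 -0.4 -0.5] w 0.495 j7 -0.86
.5514,-.0358,.055 [-7.  -3.3  7.9]
```

```bash
python3 -m inch '[[0,-6.5,-2.8,3,0],[0,0,0,3,0],[-0.5,0,0,0,0],[-1,0,0,0,0],[-1,0,0,0,0]]' 5;  python3 rel.py .5514,-.0358,.055; python3 -m inch '[[-1,0,0,0,0],[-1,0,0,0,0]]' 15; python3 arc.py 64 .1 0 0
```

```text
time: 18.75
position: [0.553, -0.0363, 0.0584]
tool_rot: [-2.877, -1.181, -0.035]
ft_force: [0.1, -0.3, 1.1]
grip_width: 0.244
t 18.75 p [ 0.553  -0.0363  0.0584] xang 0.778 zax [ 0.009  0.038 -0.999] F [ 0.1 -0.3  1.1] w 0.244 j7 -0.86
.5514,-.0358,.055 [-0.9 -1.4  3.4]
time: 19.0
position: [0.5526, -0.0359, 0.0585]
tool_rot: [-2.876, -1.182, -0.034]
ft_force: [-0.7, -0.3, 0.6]
grip_width: 0.173
t 19.00 r 42.2 z 0.0585 crank 5.725 xang 0.779 Ftan -0.3 Frad -0.8 Fz 0.6 w 0.173 j7 -0.86
```

```bash
for i in 1; do python3 -m inch '[[-1,0,4,0,0]]'>/dev/null; python3 arc.py 64 .1 0 0; python3 -m inch '[[-1,0,6,0,0]]'>/dev/null; python3 arc.py 64 .1 0 0;  python3 -m inch '[[-1,0,7,0,0]]'>/dev/null; python3 arc.py 64 .1 0 0; done
```

```text
t 19.12 r 42.2 z 0.0581 crank 5.732 xang 0.780 Ftan -12.3 Frad -3.2 Fz 8.5 w 0.179 j7 -0.85
t 19.25 r 42.2 z 0.0578 crank 5.737 xang 0.783 Ftan -13.8 Frad -2.9 Fz 9.9 w 0.179 j7 -0.85
t 19.38 r 42.2 z 0.0572 crank 5.737 xang 0.786 Ftan -15.7 Frad -4.5 Fz 9.5 w 0.178 j7 -0.84
```

The crank holds against 15.7 N at 42 mm radius, where free turning would need about 9 N. It barely moved, so about 20 N or more of press is still there. I'll release, retreat and take a last check.

```bash
python3 -m inch '[[-1,0,0,0,0],[-1,0,0,0,0],[-0.6,0,0,0,0],[-0.3,0,0,0,0],[-0.3,0,0,0,0]]' 5;  python3 -m inch '[[-0.2,0,0,-12,0],[-0.2,0,0,-30,0],[0,0,0,-40,0],[0,0,0,-40,0],[0,-30,0,-10,0]]'; python3 -m inch '[[0,-40,0,0,0],[0,0,0,0,0]]'; python3 - <<'E'
from bench import ctrl
import cv2,numpy as np
o=[]
for n,(r0,r1,c0,c1) in {"side":(170,335,240,350),"scene":(185,260,215,305)}.items():
    d=ctrl.get_image(n);o.append(cv2.resize(d["color"][r0:r1,c0:c1,::-1],(400,600 if n=="side" else 300),interpolation=cv2.INTER_CUBIC))
d=ctrl.get_image("wrist");np.savez("wrist7.npz",**d)
cv2.imwrite("pics/chk8.png",np.hstack([o[0],np.vstack([o[1],cv2.resize(d["color"][:,:,::-1],(400,300))])]))
E
sed -i 's/^sl(.*/sl("wrist7.npz",.78,None)/' slope.py; python3 slope.py|cut -c1-70; python3 rel.py
```

```text
time: 20.0
position: [0.5532, -0.0367, 0.057]
tool_rot: [-2.853, -1.183, -0.004]
ft_force: [-0.0, -0.6, 0.6]
grip_width: 0.321
time: 20.62
position: [0.536, -0.0633, 0.1952]
tool_rot: [-2.851, -1.188, -0.01]
ft_force: [-0.4, -0.8, -0.9]
grip_width: 0.498
time: 20.88
position: [0.5079, -0.0948, 0.1977]
tool_rot: [-2.857, -1.186, -0.015]
ft_force: [0.5, -0.1, 0.3]
grip_width: 0.502
wrist7.npz -6 21 dark 4 z90 0.1025  lmed 0.0026
wrist7.npz 0 104 dark 102 z90 0.1048  lmed -0.0015
wrist7.npz 6 115 dark 115 z90 0.1047  lmed -0.0015
wrist7.npz 12 121 dark 115 z90 0.1049  lmed -0.0014
wrist7.npz 18 123 dark 112 z90 0.1050  lmed -0.0013
wrist7.npz 24 125 dark 114 z90 0.1047  lmed -0.0005
wrist7.npz 30 122 dark 119 z90 0.1047  lmed -0.0003
wrist7.npz 36 137 dark 113 z90 0.1048  lmed 0.0006
wrist7.npz 42 130 dark 101 z90 0.1047  lmed 0.0007
wrist7.npz 48 91 dark 57 z90 0.1039  lmed -0.0002
wrist7.npz 54 99 dark 10 z90 0.1006  lmed -0.0037
wrist7.npz 60 145 dark 0 
wrist7.npz 66 53 dark 2 
t 21.02 p [ 0.5096 -0.0909  0.1972] xang 0.792 zax [-0.009  0.051 -0.999] F [-1.1  0.1 -0.1] w 0.503 j7 -0.64
```

View pics/chk8.png

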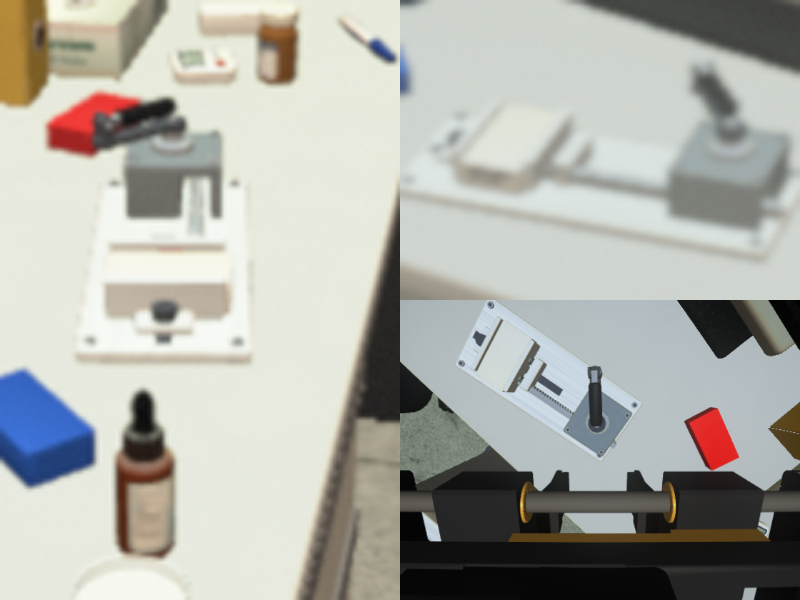

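The last view shows the carton square and flat between pusher and stop, and the handle flat (sleeve top at 0.105 all along). The dropper and pot are standing where they were, and the gripper is clear. I'm handing in.

```bash
python3 - <<'E'
from bench import ctrl
print(ctrl.close_job())
E
```

```text
the job is handed in; nothing more can be done
None
```

I swung the handle fully out and cranked clockwise by about 5.4 rad, until the carton met the stop. I held the clamp, folded the handle flat again, backed off and handed the job in at about 21 s of the 72 s allowed; no verdict was given.

**Clamping:** the tangential force at the handle peaked at 13.6 N against about 6 N free. By the 4.6 N per N rule that is roughly 35 N on the carton, but the press itself was never measured directly.

**Last checks:**
- **Handle:** the sleeve top is level at 105 mm above the bench, the same as before it was swung out.
- **Press:** with the handle folded, the crank resisted a test turn of about 10 N (handle equivalent) with barely any movement. That means about 20 N or more of press is still on the carton.
- **Carton and bystanders:** the pictures show the carton flat and square between pusher and stop. The dropper and pot are standing where they were, judged by eye, and the gripper is clear.

**What disagreed or went wrong:**
- **Height offset:** the reported tool height was about 32 mm below what the cameras showed, so my first grasp closed above the handle. I corrected for it and the second grasp held.
- **Tool tilt:** the tool tilted by up to about 0.14 rad under load while cranking, which raised the sideways force on the handle to about 12 N for a moment.
- **Arm angle:** after folding, the camera put the crank arm about 0.05 rad less clockwise than the tool pose did. The test turn above was to rule out the clamp having unwound.

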